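# Check the over-and-under scale by pressing one corner pad

## Robot

A 6-joint arm with a two-finger parallel gripper is mounted at the origin on a cart in front of the work surface, level with it; the furniture and walls round the work are solid. World frame = base frame: x ahead of the robot, y to its left, z up, the work surface at z = 0. Lengths are in mm, angles in degrees, forces in N, time in s.
With the tool pointing down it reaches from about 300 to 850 mm from the base axis. Payload 4.2 kg.
Tool frame: the origin (TCP) lies at the very end of the fingers, on their centre line; the grasp point (between the pads) lies 19 mm behind it; z points along the fingers, y is the line along which they close (so a half turn about z gives the same grasp; the last joint's range is limited). The gripper opens to 91 mm and grips with 3 to 60 N. Pads are 32 mm wide; open, the fingers measure 118 mm over their backs; the gripper's body (76 mm by 178 mm) begins 60 mm behind the grasp point.
Start: joints at [-68.755, 18.312, 89.639, -0, 72.044, -1.146], TCP at [219.038, -531.663, 213.976] pointing down, gripper open.
Joint ranges: [-177.97, 177.97], [-48.28, 115.42], [12.27, 149.76], [-77.06, 257.06], [2.81, 150.46], [-146.56, 146.56]. Speed limits (degrees/s): [147.25, 147.25, 180, 180, 180, 180].

## Interface

Orientations are given as [roll, pitch, yaw] about the fixed x, y, z axes, in that order (R = Rz(yaw) Ry(pitch) Rx(roll)).
In Python, from workcell import * gives the robot as it stands.
- The arm moves only by the tool move_arm, never from a script. Its argument "motion" is a list of rows, each a list of 3 entries, a list of its own where there are three numbers: the finger opening in mm, from 0 to 91.2, then the shift along the world's x, y, z in units of 25 mm (1.0 is 25 mm), then the turn, a rotation vector about the world's x, y, z in units of 4 degrees (1.0 is 4 degrees). In form: [[grip, [x, y, z], [ax, ay, az]], ...]. A call has 1 to 20 rows; each row shifts and turns the commanded pose from where the row before left it; what a row does not reach is not made up. A row lasts 1/12 s, in which the tool goes at most 41.7 mm and 7.16 degrees, less where a joint would pass 70% of its speed; a pose out of reach is approached as far as the arm can. A call with a number of a shift or a turn outside -1 to 1 is refused whole. A call with a gripper value outside its range is refused whole. The fingers move at their own pace and stop on an object; "grip_force" is the grip in N (left out, the last holds). Time passes only in rows, so rows that do not move let the fingers close. It gives the time, the measured TCP pose, the force, the opening and the grip force at its end, in the units of the state.
- state(): the state, without advancing time (a new reading comes with each control period).
- grab_frame(name): name is "scene" or "top" or "wrist"; returns the picture (400x640x3 uint8, blue, green, red); there is no depth.
- camera_info(name): a dict with "fx", "fy", "cx", "cy" (pixels), "rvec" (rotation vector, rad) and "tvec" (3), from world to camera coordinates, as OpenCV has them. Camera axes: x right, y down, z forward; pixel columns grow to the right and rows downward; lengths in mm; the calibration is good to about 2 mm. A picture is of the moment at which its call begins: read the wrist's pose just before it. camera_info takes no time and is no camera call; for the wrist camera it gives the pose at the moment of the call.
- job_done(): hands the job in; it is judged then, once.
The state is a dict: "time_s": time; "qpos": joint angles; "qvel": joint speeds; "effort": joint torques, N m; "ee_pos": TCP position; "ee_rot": TCP orientation; "force": force on the tool from outside, world axes, zero at the start; "torque": the same for the moment, N m; "gripper_width": finger opening in mm; "gripper_force": force on a finger pad.
Only numpy, scipy, OpenCV 4.12 (cv2) and the standard library are available. Lean on these libraries where they do the work, as an engineer would, in place of code of your own. Each camera call takes 0.05 s, during which the arm holds its last target. There are 200 camera calls.

## Task

Test the spring of the check scale: with the fingertips, press down the corner pad on the side of the scale where the pointed (diamond-shaped) clip sits, until the pointer's tip stands under that clip's point, and keep it there for about a second without ever pushing it past the clip. Then let go and let the pointer spring back to the middle. Touch neither the other pad nor the pointer, grasp nothing, and leave the things round the scale where they are.

Things in the scene. Friction and masses are not known exactly. Their poses are not given: they have to be found in the camera images.
- scale: Fixed check scale: grey base plate 170 (x) x 240 (y) x 12 mm; origin under the centre of the base, on the table. Its +x points away from the robot, +y to the robot's left (turned up to 0.35 rad). A tilting aluminium plate, 272 mm wide and 6 mm thick, is hinged on an axis along the scale's x at y = 0, 65 mm above the table; springs centre it. A white panel with graduations, 160 mm wide, from 124 to 196 mm above the table, stands at x = +69 mm, behind the pointer.
- plate (a joint): Tilt of the sprung plate, rad; 0 = level (at rest), positive = right (-y) pad down and pointer swung to the right (-y), negative = left pad down and pointer to the left; limits +-0.42. Spring 3.6 N m/rad, well damped: about 5 to 12 N on the pad brings the pointer to the clip.
- pad_left_top (a point): Centre of the top of the left pad: grey disc, 52 mm across, 8 mm thick, on the front left corner of the plate, at x = -55, y = +110 mm in the scale's frame, 76 mm above the table when level (follows the plate: 110 mm from the hinge axis and 11 mm above it in the plate's own frame). Free to be pressed straight down (the rules call this pad plate_c2).
- pad_right_top (a point): The same for the right pad, at x = -55, y = -110 mm (plate_c3 in the rules).
- pointer_tip (a point): Tip of the slender black upright pointer (6 mm wide, fixed to the plate behind the hinge; not to be touched; plate_c4 and plate_c5 in the rules), 125 mm from the hinge axis (190 mm above the table when upright), at x = +56 mm of the scale. It swings sideways (scale's y) to the side whose pad is pressed: 125/110 mm of travel for each mm that the pad goes down.
- pointed_clip: Black clip with a diamond-shaped head (27 mm over its corners) on the upper edge of the panel, 18 to 37 mm to the left or right of the middle; it marks where the pointer has to go. Fixed. Origin at the lower point of the diamond, 192 mm above the table, same axes as the scale.
- round_clip: Black clip with a round head (25 mm across) on the other side of the panel's middle; not to be used. Origin at the same place as for the other clip.
- cream_3: Bystander: white cream bottle with brown cap, lying, 150 mm long, 39 mm thick, between the robot and the scale. Origin under its centre.
- tape_1: Bystander: roll of brown tape, 96 mm across, 48 mm high, left of the scale. Origin under its centre.
- soap_2: Bystander: blue soap pump bottle, 195 mm high, behind the scale on the left. Origin under its centre.
- cologne_7: Bystander: white cologne bottle, 216 mm high, behind the scale on the right. Origin under its centre.
- marker_1: Bystander: green and white marker, 135 mm long, 17 mm thick, lying right of the scale. Origin under its centre.

How it is judged:
By the outcome, as a careful person would: the job done as asked, in the order asked, and still so for the second after the job is handed in, with the robot touching nothing.
It also fails if it takes over 35 s, if anything falls off the work surface, if the arm or the gripper's body presses on something with over 40 N, if the wrist force passes 120 N, or if a joint passes its speed limit or range.

## Working session

There is one attempt and no reset: what is moved stays moved. The work goes in short steps, Python scripts to look and compute and a tool call to move; the robot and the scene stay as the last step left them, time stands still between calls to the robot, and variables do not carry over. Pictures are saved under pics/ and viewed, at most 10 in all, crops included, and the job is handed in when it is done.

Besides the shell and the picture viewer there is one more tool, called after "Call:" by a JSON object that holds its "op" and its "data", one argument or row to a line. move_arm: Moves the arm, as the interface text tells. Shifts and turns lie within -1 to 1; 1 stands for 25 mm of shift or 4 degrees of turn. Its arguments: {"type":"object","properties":{"motion":{"type":"array","items":{"type":"array"}},"grip_force":{"type":"number"}},"required":["motion"]}

```bash
mkdir -p pics
python3 - <<'E'
from workcell import *
import cv2
for n in("scene","top"):
    cv2.imwrite(f"pics/{n}0.png",grab_frame(n)); print(n,camera_info(n))
print(state())
E
```

```text
scene {'fx': 469.0531148095867, 'fy': 469.0531148095867, 'cx': 316.02561054298855, 'cy': 199.41329861476277, 'rvec': array([ 1.38272256, -2.2351173 ,  0.86768833]), 'tvec': array([ 394.97914015,  446.51087071, 1021.08931268])}
top {'fx': 442.70265448610513, 'fy': 442.70265448610513, 'cx': 319.52905398206144, 'cy': 207.25221994018622, 'rvec': array([ 2.13845689, -2.10561538,  0.16909785]), 'tvec': array([ 113.91049554,  616.87925816, 1098.28280271])}
{'time_s': 0.1, 'qpos': array([-6.87558112e+01,  1.83478550e+01,  8.96993741e+01, -1.38992418e-03,
        7.20441437e+01, -1.14554160e+00]), 'qvel': array([ 0.06995729, -0.08334641, -0.1867133 , -0.08524734, -0.05804438,
       -0.0386587 ]), 'effort': array([-5.80706546e-04, -4.13332880e+01, -2.32509112e+01,  7.28117418e-02,
        4.21568099e-02, -3.97767246e-05]), 'ee_pos': array([ 218.85296083, -531.23201393,  213.20587543]), 'ee_rot': array([-1.79908619e+02, -5.05458738e-04,  2.23901596e+01]), 'force': array([-0.25276185, -0.11364776, -0.14713349]), 'torque': array([ 0.00810665, -0.00591214,  0.02165276]), 'gripper_force': 0.0, 'gripper_width': 90.96086353399859}
```

View pics/scene0.png

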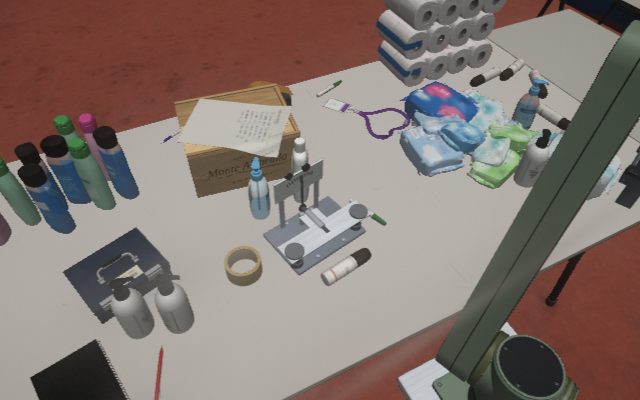

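View pics/top0.png

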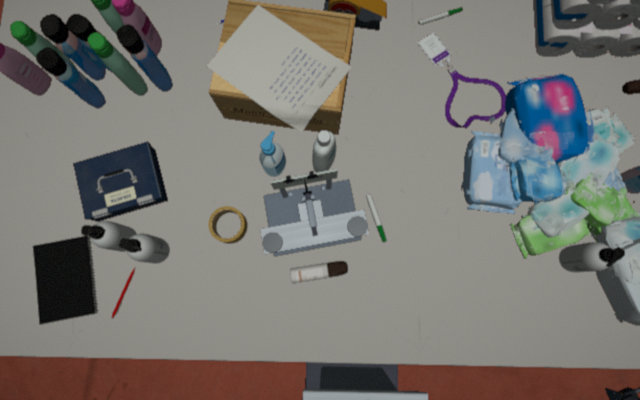

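The scale is at about (312,216) in the top picture, with the left pad at (272,242) and the right pad at (357,226). The panel is at about (300,180) in the scene picture. I'll enlarge both to find the clips.

```bash
cat > h.py <<'E'
from workcell import *
import cv2, numpy as np
def cam(n):
    c=camera_info(n); K=np.array([[c['fx'],0,c['cx']],[0,c['fy'],c['cy']],[0,0,1.]])
    return K,cv2.Rodrigues(c['rvec'])[0],np.array(c['tvec']).ravel()
def onz(C,px,z):
    K,R,t=C; d=R.T@np.linalg.inv(K)@[px[0],px[1],1.]; o=-R.T@t
    return o+d*(z-o[2])/d[2]
def proj(C,P):
    K,R,t=C; p=(np.atleast_2d(P)@R.T+t)@K.T; return p[:,:2]/p[:,2:]
E
python3 - <<'E'
from h import *
s=cv2.imread("pics/scene0.png")[150:280,255:385]; t=cv2.imread("pics/top0.png")[160:265,250:380]
f=lambda i:cv2.resize(i,(400,int(400*i.shape[0]/i.shape[1])),interpolation=cv2.INTER_CUBIC)
a,b=f(s),f(t); b=cv2.copyMakeBorder(b,0,a.shape[0]-b.shape[0],0,0,0)
cv2.imwrite("pics/c1.png",np.hstack([a,b]))
C=cam("top"); l=onz(C,(272,242),76); r=onz(C,(357,226),76); print(l,r,np.linalg.norm(l-r))
E
```

```text
[520.50006875 241.66158143  76.        ] [564.42619233  27.25061294  76.        ] 218.86426785943468
```

View pics/c1.png

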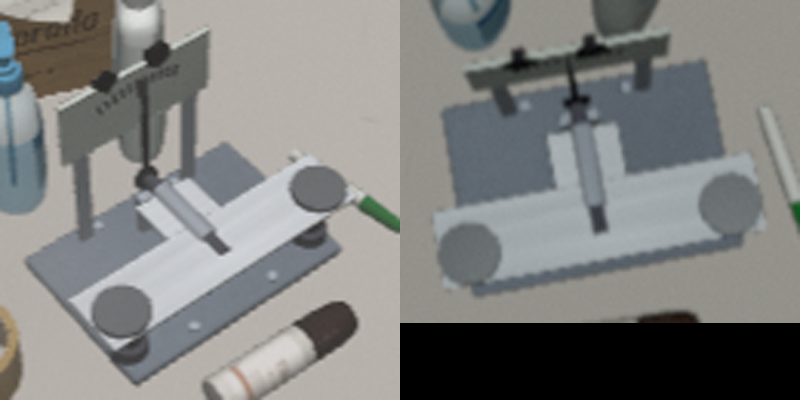

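Run:
```python
from h import *
from scipy.spatial.transform import Rotation as Ro
K,R,t=cam("wrist"); s=state(); T=Ro.from_euler('xyz',s['ee_rot'],degrees=True).as_matrix()
o=-R.T@t; print(K, T.T@(o-s['ee_pos']), T.T@R.T)
```

```text
[[291.05369089   0.         319.58117912]
 [  0.         291.05369089 197.61190411]
 [  0.           0.           1.        ]] [  68.39495438    0.87387009 -171.19210906] [[ 5.46286597e-04 -9.68142460e-01 -2.50399437e-01]
 [ 9.99999819e-01  5.91836461e-04 -1.06611697e-04]
 [ 2.51410827e-04 -2.50399333e-01  9.68142609e-01]]
```

Call:
{"op": "move_arm", "data": {
  "motion": [
    [0,[0.45,1,1],[0,0,-0.135]],
    [0,[0.45,1,1],[0,0,-0.135]],
    [0,[0.45,1,1],[0,0,-0.135]],
    [0,[0.45,1,1],[0,0,-0.135]],
    [0,[0.45,1,0],[0,0,-0.135]],
    [0,[0.45,1,0],[0,0,-0.135]],
    [0,[0.45,1,0],[0,0,-0.135]],
    [0,[0.45,1,0],[0,0,-0.135]],
    [0,[0.45,1,0],[0,0,-0.135]],
    [0,[0.45,1,0],[0,0,-0.135]],
    [0,[0.45,1,0],[0,0,-0.135]],
    [0,[0.45,1,0],[0,0,-0.135]],
    [0,[0.45,1,0],[0,0,-0.135]],
    [0,[0.45,1,0],[0,0,-0.135]],
    [0,[0.45,1,0],[0,0,-0.135]],
    [0,[0.45,1,0],[0,0,-0.135]],
    [0,[0.45,1,0],[0,0,-0.135]],
    [0,[0.45,1,0],[0,0,-0.135]],
    [0,[0.45,1,0],[0,0,-0.135]],
    [0,[0.45,1,0],[0,0,-0.135]]
  ]
}}

```text
time_s: 1.77
ee_pos: [444.1, -30.3, 313.7]
ee_rot: [-180.0, 0.0, 11.6]
force: [-0.2, 0.2, -0.4]
gripper_width: 0.6
gripper_force: 0.0
```

Call:
{"op": "move_arm", "data": {
  "motion": [
    [0,[0.45,1,0],[0.2,-0.98,0]],
    [0,[0.45,1,0],[0.2,-0.98,0]],
    [0,[0.45,1,0],[0.2,-0.98,0]],
    [0,[0.45,1,0],[0.2,-0.98,0]],
    [0,[0.45,1,0],[0.2,-0.98,0]],
    [0,[0.45,1,0],[0.2,-0.98,0]],
    [0,[0,0.6,0],[0.2,-0.98,0]],
    [0,[0,0,-0.5],[0.2,-0.98,0]],
    [0,[0,0,-0.5],[0.2,-0.98,0]],
    [0,[0,0,-0.5],[0.2,-0.98,0]],
    [0,[0,0,-0.5],[0.2,-0.98,0]],
    [0,[0,0,-0.5],[0.2,-0.98,0]],
    [0,[0,0,-0.5],[0.2,-0.98,0]],
    [0,[0,0,-0.5],[0,0,0]],
    [0,[0,0,0],[0,0,0]],
    [0,[0,0,0],[0,0,0]],
    [0,[0,0,0],[0,0,0]]
  ]
}}

```text
time_s: 3.18
ee_pos: [513.8, 128.6, 242.1]
ee_rot: [179.3, -49.2, 11.5]
force: [0.5, 0.1, 0.3]
gripper_width: 0.3
gripper_force: 0.0
```

Run:
```python
from h import *
s=state(); print(s['time_s'],s['ee_pos'],s['ee_rot'],s['force'],s['gripper_width'])
np.save('wc.npy',np.array(cam("wrist"),dtype=object),allow_pickle=True)
i=grab_frame("wrist"); cv2.imwrite("pics/w1.png",i)
print(proj(cam("wrist"),[[664,160,192]]))
```

```text
3.1833 [513.84341103 128.59745439 242.0500409 ] [179.25085797 -49.21110899  11.50637132] [0.54617093 0.0862434  0.31822   ] 0.2748002479373415Traceback (most recent call last):
  File "<stdin>", line 3, in <module>
ValueError: could not broadcast input array from shape (3,3) into shape (3,)
```

Run:
```python
from h import *
import pickle
s=state(); print(s['ee_pos'],s['qpos'])
C=cam("wrist"); pickle.dump(C,open('wc.pkl','wb'))
i=grab_frame("wrist"); cv2.imwrite("pics/w1.png",i)
p=proj(C,[[664,160,192]])[0]; print(p)
x,y=[int(v) for v in p]; x0=max(0,min(x-130,380)); y0=max(0,y-70); c=i[y0:y0+195,x0:x0+260]; print(x0,y0)
cv2.imwrite("pics/w1c.png",cv2.resize(c,None,fx=3,fy=3,interpolation=cv2.INTER_CUBIC))
```

```text
[513.84341103 128.59745439 242.0500409 ] [ 14.91471005  -4.18891524 130.85198578 -38.41855593   5.36117105
 130.52591066]
[316.00095025 129.27671707]
186 59
```

View pics/w1c.png

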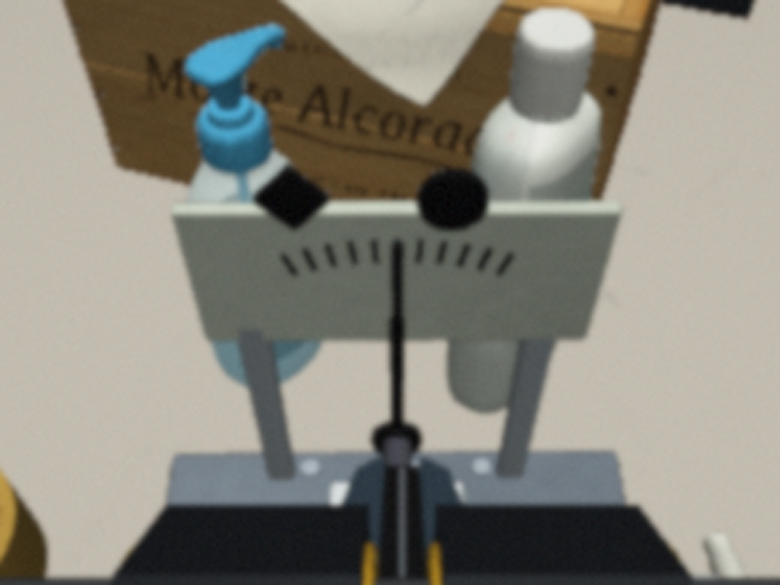

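The diamond clip is on the left, with its lower point at crop pixel (295,229). The pointer tip is at (397,243), and the panel's top edge runs from x=174 to x=620. So the left pad is the one to press.

Run:
```python
from h import *
import pickle
from scipy.optimize import least_squares
C=pickle.load(open('wc.pkl','rb')); T=cam("top")
f=lambda u,v:(186+(u+.5)/3-.5,59+(v+.5)/3-.5)
P=np.array([[69,80,196],[69,-80,196],[69,80,124],[69,-80,124],[56,0,190]],float)
U=np.array([f(175,212),f(619,212),f(208,338),f(588,337),f(397,242)])
L=np.array([[-55,110,76],[-55,-110,76]],float); V=np.array([[272,242],[357,226]],float)
w=lambda p,X:np.c_[p[0]+np.cos(p[2])*X[:,0]-np.sin(p[2])*X[:,1],p[1]+np.sin(p[2])*X[:,0]+np.cos(p[2])*X[:,1],X[:,2]]
g=lambda p:np.r_[(proj(C,w(p,P))-U).ravel(),(proj(T,w(p,L))-V).ravel()]
r=least_squares(g,[596,145,.2],x_scale=[1,1,.01]); p=r.x; print(p,r.fun.round(1))
K,R,t=C; o=-R.T@t; d=R.T@np.linalg.inv(K)@[*f(295,228),1]
Rz=cv2.Rodrigues(np.array([0,0,p[2]]))[0]; o2=Rz.T@(o-[p[0],p[1],0]); d2=Rz.T@d
for x in(60,66,69): print(x,o2+d2*(x-o2[0])/d2[0])
d3=Rz.T@R.T@np.linalg.inv(K)@[*f(397,242),1]; print(o2+d3*(56-o2[0])/d3[0])
print(w(p,L), w(p,np.array([[56,0,190],[66,36,192]])))
print(proj(cam("scene"),w(p,np.array([[56,0,190],[66,36,192],[-55,110,76]]))))
```

```text
[5.94856938e+02 1.43712355e+02 1.97461697e-01] [-1.4 -1.8  1.6 -1.5 -0.5  0.  -0.5  0.5  0.3  1.2  0.3  0.5  0.9  0.8]
60 [ 60.          35.83226834 194.44500034]
66 [ 66.          36.73051485 188.83018653]
69 [ 69.          37.17963811 186.02277962]
[ 56.           0.30140448 191.74571266]
[[519.34580582 240.78484775  76.        ]
 [562.50562317  25.05995312  76.        ]] [[649.76872951 154.6984901  190.        ]
 [652.51189098 191.96073729 192.        ]]
[[303.12939454 175.5819507 ]
 [289.62848102 178.87602502]
 [295.4145196  249.9516337 ]]
```

Call:
{"op": "move_arm", "data": {
  "motion": [
    [0,[0.016,0.345,0],[-0.186,0.927,0]],
    [0,[0.016,0.345,0],[-0.186,0.927,0]],
    [0,[0.016,0.345,0],[-0.186,0.927,0]],
    [0,[0.016,0.345,0],[-0.186,0.927,0]],
    [0,[0.016,0.345,0],[-0.186,0.927,0]],
    [0,[0.016,0.345,0],[-0.186,0.927,0]],
    [0,[0.016,0.345,0],[-0.186,0.927,0]],
    [0,[0.016,0.345,0],[-0.186,0.927,0]],
    [0,[0.016,0.345,0],[-0.186,0.927,0]],
    [0,[0.016,0.345,0],[-0.186,0.927,0]],
    [0,[0.016,0.345,0],[-0.186,0.927,0]],
    [0,[0.016,0.345,0],[-0.186,0.927,0]],
    [0,[0.016,0.345,0],[-0.186,0.927,0]],
    [0,[0,0,-0.5],[-0.98,-0.196,0]],
    [0,[0,0,-0.5],[-0.98,-0.196,0]],
    [0,[0,0,-0.5],[-0.98,-0.196,0]],
    [0,[0,0,-0.5],[-0.98,-0.196,0]],
    [0,[0,0,-0.5],[-0.2,-0.04,0]],
    [0,[0,0,0],[0,0,0]],
    [0,[0,0,0],[0,0,0]]
  ]
}}

```text
time_s: 4.9
ee_pos: [519.5, 235.1, 179.0]
ee_rot: [162.2, -1.5, 12.0]
force: [-0.3, 0.2, -0.2]
gripper_width: 0.5
gripper_force: 0.0
```

```bash
cat > m.py <<'E'
from h import *
from scipy.spatial.transform import Rotation as Ro
p=[594.86,143.71,.19746]; Rz=Ro.from_euler('z',p[2])
def rep():
    s=state(); T=Ro.from_euler('xyz',s['ee_rot'],degrees=True)
    want=Rz*Ro.from_euler('x',-16.74,degrees=True)*Ro.from_euler('x',180,degrees=True)
    q=Rz.inv().apply(s['ee_pos']-np.array([p[0],p[1],0]))
    print(round(s['time_s'],2),'scale',q.round(2),'world',s['ee_pos'].round(2),'turn needed(4deg)',(np.degrees((want*T.inv()).as_rotvec())/4).round(2),'F',s['force'].round(2))
    for th in(0,.1,.2,.28,.29,.3):
        c,n=np.cos(th),np.sin(th); print(th,'tip y',round(125*n,1),'pad',round(110*c+11*n,1),round(65-110*n+11*c,1))
    return s,q
if __name__=="__main__": rep()
E
python3 m.py
```

```text
4.9 scale [-55.96 104.35 179.02] world [519.51 235.05 179.02] turn needed(4deg) [ 0.18  0.41 -0.16] F [-0.3   0.2  -0.15]
0 tip y 0.0 pad 110.0 76.0
0.1 tip y 12.5 pad 110.5 65.0
0.2 tip y 24.8 pad 110.0 53.9
0.28 tip y 34.5 pad 108.8 45.2
0.29 tip y 35.7 pad 108.6 44.1
0.3 tip y 36.9 pad 108.3 43.0
```

Call:
{"op": "move_arm", "data": {
  "motion": [
    [0,[0,0.2,-0.7],[0.18,0.41,-0.16]],
    [0,[0,0,-0.8],[0,0,0]],
    [0,[0,0,-0.8],[0,0,0]],
    [0,[0,0,-0.8],[0,0,0]],
    [0,[0,0,-0.4],[0,0,0]],
    [0,[0,0,0],[0,0,0]],
    [0,[0,0,0],[0,0,0]],
    [0,[0,0,0],[0,0,0]]
  ]
}}

```text
time_s: 5.57
ee_pos: [520.9, 240.1, 93.6]
ee_rot: [163.2, -0.3, 11.2]
force: [0.0, -0.0, -0.5]
gripper_width: 0.6
gripper_force: 0.0
```

Run:
```python
from m import *
rep()
t=grab_frame("top");s=grab_frame("scene");cv2.imwrite("pics/t2.png",t);cv2.imwrite("pics/s2.png",s)
f=lambda i:cv2.resize(i,(400,400),interpolation=cv2.INTER_CUBIC)
cv2.imwrite("pics/c2.png",np.hstack([f(s[155:265,255:365]),f(t[160:270,250:360])]))
```

```text
5.57 scale [-53.59 109.06  93.58] world [520.91 240.14  93.58] turn needed(4deg) [-0.01  0.06  0.02] F [ 0.04 -0.   -0.51]
0 tip y 0.0 pad 110.0 76.0
0.1 tip y 12.5 pad 110.5 65.0
0.2 tip y 24.8 pad 110.0 53.9
0.28 tip y 34.5 pad 108.8 45.2
0.29 tip y 35.7 pad 108.6 44.1
0.3 tip y 36.9 pad 108.3 43.0
```

View pics/c2.png

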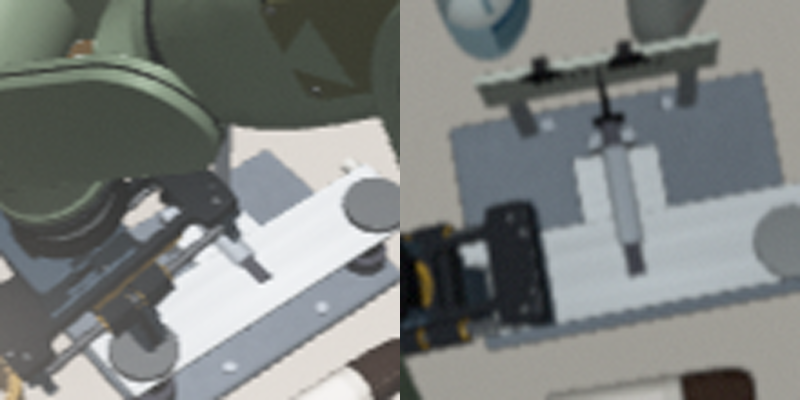

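The top camera still shows the pointer tip at crop (600,70) and the left clip at (540,70). The arm blocks the scene camera. I'll press partway first.

Call:
{"op": "move_arm", "data": {
  "motion": [
    [0,[0,0,-0.15],[0,0,0]],
    [0,[0,0,-0.15],[0,0,0]],
    [0,[0,0,-0.15],[0,0,0]],
    [0,[0,0,-0.15],[0,0,0]],
    [0,[0,0,-0.15],[0,0,0]],
    [0,[0,0,-0.15],[0,0,0]],
    [0,[0,0,-0.15],[0,0,0]],
    [0,[0,0,-0.15],[0,0,0]],
    [0,[0,0,-0.15],[0,0,0]],
    [0,[0,0,0],[0,0,0]],
    [0,[0,0,0],[0,0,0]],
    [0,[0,0,0],[0,0,0]]
  ]
}}

```text
time_s: 6.67
ee_pos: [519.7, 240.0, 58.4]
ee_rot: [163.2, -0.1, 11.3]
force: [-2.0, 1.7, 4.9]
gripper_width: 0.6
gripper_force: 2.7
```

```bash
python3 m.py | head -1
```

```text
6.67 scale [-54.77 109.2   58.39] world [519.73 240.04  58.39] turn needed(4deg) [0.01 0.03 0.01] F [-1.96  1.72  4.91]
```

Call:
{"op": "move_arm", "data": {
  "motion": [
    [0,[0,0,-0.1],[0,0,0]],
    [0,[0,0,-0.1],[0,0,0]],
    [0,[0,0,-0.1],[0,0,0]],
    [0,[0,0,-0.08],[0,0,0]],
    [0,[0,0,-0.06],[0,0,0]],
    [0,[0,0,0],[0,0,0]],
    [0,[0,0,0],[0,0,0]],
    [0,[0,0,0],[0,0,0]]
  ]
}}

```text
time_s: 7.33
ee_pos: [520.0, 238.9, 48.1]
ee_rot: [163.1, -0.1, 11.3]
force: [-1.2, -1.5, 8.2]
gripper_width: 0.4
gripper_force: 4.0
```

Run:
```python
from m import *
rep()
t=grab_frame("top");cv2.imwrite("pics/t3.png",t)
a=cv2.imread("pics/t2.png")
f=lambda i:cv2.resize(i[165:215,265:315],(400,400),interpolation=cv2.INTER_CUBIC)
cv2.imwrite("pics/c3.png",np.hstack([f(a),f(t)]))
C=cam("top")
def P(x,y,z): return (proj(C,Rz.apply([x,y,z])+[p[0],p[1],0])[0]-[265,165]+.5)*8-.5
for th in(0,.26,.28,.29,.3): print(th,P(56,125*np.sin(th),65+125*np.cos(th)).round(1))
print('clip',P(62.6,36.2,192).round(1))
```

```text
7.33 scale [-54.77 108.06  48.14] world [519.95 238.93  48.14] turn needed(4deg) [0.05 0.03 0.01] F [-1.25 -1.47  8.2 ]
0 tip y 0.0 pad 110.0 76.0
0.1 tip y 12.5 pad 110.5 65.0
0.2 tip y 24.8 pad 110.0 53.9
0.28 tip y 34.5 pad 108.8 45.2
0.29 tip y 35.7 pad 108.6 44.1
0.3 tip y 36.9 pad 108.3 43.0
0 [327.  140.9]
0.26 [219. 164.]
0.28 [211.1 166. ]
0.29 [207.1 167. ]
0.3 [203.2 168. ]
clip [199.7 139.8]
```

View pics/c3.png

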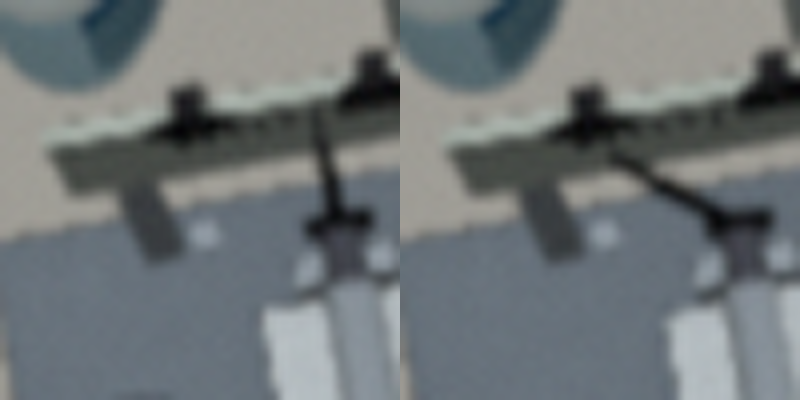

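Call:
{"op": "move_arm", "data": {
  "motion": [
    [0,[0,0,-0.06],[0,0,0]],
    [0,[0,0,-0.05],[0,0,0]],
    [0,[0,0,-0.03],[0,0,0]],
    [0,[0,0,0],[0,0,0]],
    [0,[0,0,0],[0,0,0]],
    [0,[0,0,0],[0,0,0]]
  ]
}}

```text
time_s: 7.88
ee_pos: [520.1, 238.4, 45.0]
ee_rot: [163.0, -0.1, 11.3]
force: [-2.5, -1.8, 9.8]
gripper_width: 0.3
gripper_force: 4.4
```

Run:
```python
from m import *
s,q=rep()
from scipy.optimize import brentq
th=brentq(lambda a:-(q[1]-11*np.sin(a))/np.cos(a)*np.sin(a)+11*np.cos(a)+65-q[2],0,.42); print('theta',th,125*np.sin(th))
t=grab_frame("top");cv2.imwrite("pics/t4.png",t)
f=lambda i:cv2.resize(i[170:200,275:315],(800,600),interpolation=cv2.INTER_CUBIC)
cv2.imwrite("pics/c4.png",f(t))
C=cam("top")
def P(x,y,z): return (proj(C,Rz.apply([x,y,z])+[p[0],p[1],0])[0]-[275,170]+.5)*20-.5
for a in(0,.28,.29,.3): print(a,P(56,125*np.sin(a),65+125*np.cos(a)).round(1))
print('clip',P(62.6,36.2,192).round(1),P(62.6,36.2-13.5,205),P(62.6,36.2+13.5,205))
```

```text
7.88 scale [-54.77 107.52  44.96] world [520.06 238.39  44.96] turn needed(4deg) [0.06 0.03 0.01] F [-2.5  -1.79  9.77]
0 tip y 0.0 pad 110.0 76.0
0.1 tip y 12.5 pad 110.5 65.0
0.2 tip y 24.8 pad 110.0 53.9
0.28 tip y 34.5 pad 108.8 45.2
0.29 tip y 35.7 pad 108.6 44.1
0.3 tip y 36.9 pad 108.3 43.0
theta 0.2849901807618233 35.143503516925435
0 [618.3 253.1]
0.28 [328.4 315.7]
0.29 [318.5 318.2]
0.3 [308.7 320.7]
clip [300.1 250.3] [406.95087778 203.05859859] [174.58225453 245.17836498]
```

View pics/c4.png

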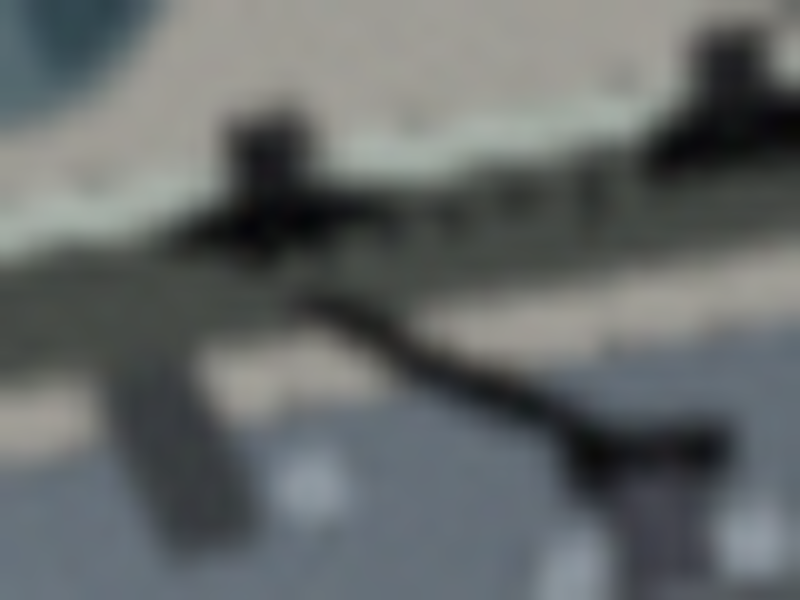

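The tip, at about (300,297), is roughly 1 mm short of the clip's point. I'll add one small step and then hold.

Call:
{"op": "move_arm", "data": {
  "motion": [
    [0,[0,0,-0.015],[0,0,0]],
    [0,[0,0,-0.015],[0,0,0]],
    [0,[0,0,0],[0,0,0]],
    [0,[0,0,0],[0,0,0]],
    [0,[0,0,0],[0,0,0]],
    [0,[0,0,0],[0,0,0]],
    [0,[0,0,0],[0,0,0]],
    [0,[0,0,0],[0,0,0]],
    [0,[0,0,0],[0,0,0]],
    [0,[0,0,0],[0,0,0]],
    [0,[0,0,0],[0,0,0]],
    [0,[0,0,0],[0,0,0]],
    [0,[0,0,0],[0,0,0]],
    [0,[0,0,0],[0,0,0]],
    [0,[0,0,0],[0,0,0]],
    [0,[0,0,0],[0,0,0]],
    [0,[0,0,0],[0,0,0]],
    [0,[0,0,0],[0,0,0]]
  ]
}}

```text
time_s: 9.43
ee_pos: [520.1, 238.3, 44.3]
ee_rot: [163.0, -0.1, 11.3]
force: [-1.6, -2.7, 10.6]
gripper_width: 0.1
gripper_force: 4.6
```

Run:
```python
from m import *
s,q=rep()
from scipy.optimize import brentq
th=brentq(lambda a:-(q[1]-11*np.sin(a))/np.cos(a)*np.sin(a)+11*np.cos(a)+65-q[2],0,.42); print('theta',th,125*np.sin(th))
t=grab_frame("top");cv2.imwrite("pics/t5.png",t)
a=cv2.imread("pics/t2.png")
# pointer tip darkness: difference to rest picture
d=cv2.absdiff(a,t).max(2)[172:195,280:306]
cv2.imwrite("pics/c5.png",np.hstack([cv2.resize(i[172:202,280:320],(400,300),interpolation=cv2.INTER_CUBIC) for i in (t,cv2.absdiff(a,t)*2)]))
```

```text
9.43 scale [-54.77 107.39  44.31] world [520.09 238.27  44.31] turn needed(4deg) [0.07 0.03 0.01] F [-1.63 -2.71 10.58]
0 tip y 0.0 pad 110.0 76.0
0.1 tip y 12.5 pad 110.5 65.0
0.2 tip y 24.8 pad 110.0 53.9
0.28 tip y 34.5 pad 108.8 45.2
0.29 tip y 35.7 pad 108.6 44.1
0.3 tip y 36.9 pad 108.3 43.0
theta 0.2911153610288894 35.87760436144583
```

View pics/c5.png

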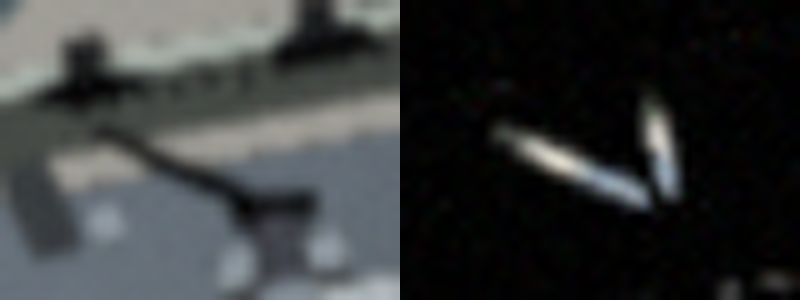

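The pointer tip is at (96,131) against (250,93) at rest, which gives about 36 mm of travel. That puts it under the clip's point, and it has held for over a second. I'll release now.

Call:
{"op": "move_arm", "data": {
  "motion": [
    [0,[0,0,0.15],[0,0,0]],
    [0,[0,0,0.25],[0,0,0]],
    [0,[0,0,0.25],[0,0,0]],
    [0,[0,0,0.25],[0,0,0]],
    [0,[0,0,0.25],[0,0,0]],
    [0,[0,0,0.3],[0,0,0]],
    [0,[0,0,0.4],[0,0,0]],
    [0,[0,0,0.6],[0,0,0]],
    [0,[0,0,0.8],[0,0,0]],
    [0,[0,0,0.8],[0,0,0]],
    [0,[0,0,0.4],[0,0,0]],
    [0,[0,0,0],[0,0,0]],
    [0,[0,0,0],[0,0,0]],
    [0,[0,0,0],[0,0,0]],
    [0,[0,0,0],[0,0,0]],
    [0,[0,0,0],[0,0,0]],
    [0,[0,0,0],[0,0,0]],
    [0,[0,0,0],[0,0,0]]
  ]
}}

```text
time_s: 10.98
ee_pos: [519.6, 239.7, 153.6]
ee_rot: [163.1, -0.0, 11.3]
force: [0.2, 0.4, -0.0]
gripper_width: 0.6
gripper_force: 0.0
```

Run:
```python
from m import *
s=state(); print(s['ee_pos'],s['force'])
t=grab_frame("top"); a=cv2.imread("pics/t2.png")
print(cv2.absdiff(a,t)[172:200,280:308].max())
if cv2.absdiff(a,t)[172:200,280:308].max()<40 and s['ee_pos'][2]>120: print(job_done())
```

```text
[519.62462759 239.71948428 153.63175461] [ 0.21915689  0.39274541 -0.00205163]
16
the job is handed in; nothing more can be done
None
```

I pressed the left pad until the pointer tip stood under the pointed clip (about 36 mm of travel, measured to roughly 1 mm), held it there for over a second, then released it; the pointer sprang back to its rest position and the job is handed in, with no verdict reported.

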